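# Lay out the bushing sample set in order of size

### The arm

A 6-joint arm with a two-finger parallel gripper is mounted at the origin on the work surface. World frame = base frame: x ahead of the robot, y to its left, z up, the work surface at z = 0. Lengths are in m, angles in rad, forces in N, time in s.
With the tool pointing down it reaches from about 0.225 to 0.875 m from the base axis. Payload 3.4 kg.
Tool frame: the origin (TCP) lies on the centre line of the jaws, within the pads' length; the fingertips stand 11 mm ahead of it and the grasp point (between the pads) lies 8 mm behind it; z points along the fingers, y is the line along which they close (so a half turn about z gives the same grasp; the last joint's range is limited). The gripper opens to 85 mm and grips with 20 to 120 N. Pads are 22 mm wide; open, the fingers measure 114 mm over their backs; the gripper's body (76 mm by 85 mm) begins 54 mm behind the grasp point. The pads swing forward as they close: fully open they stand 13 mm farther back than shut.
Start: joints at [-1.312, 0.276, 1.505, -0, 1.361, -0.121], TCP at [0.213, -0.534, 0.242] pointing down, gripper open.
Joint ranges: [-2.89, 2.89], [-0.75, 2.08], [0.22, 2.7], [-1.18, 4.32], [0.11, 2.71], [-2.7, 2.7]. Speed limits (rad/s): [2.57, 2.57, 3.14, 3.14, 3.14, 3.14].

### API

Orientations are given as a unit quaternion [w, x, y, z].
In Python, from rig import manip, eyes, job gives the robot as it stands.
- The arm moves only by the tool drive_tool, never from a script. Its argument "rows" is a list of rows, each a list of 3 entries, a list of its own where there are three numbers: the turn, a rotation vector about the world's x, y, z in rad, then the shift along the world's x, y, z in cm, then the finger opening in cm, from 0 to 8.54. A call has 1 to 8 rows; each row shifts and turns the commanded pose from where the row before left it; what a row does not reach is not made up. A row lasts 1/8 s, in which the tool goes at most 62.5 mm and 10.7 degrees, less where a joint would pass 70% of its speed; a pose out of reach is approached as far as the arm can. A call is refused whole if a number of a shift passes 6.25 or a number of a turn 0.188, either way. A call with a gripper value outside its range is refused whole. The fingers move at their own pace and stop on an object; "force" is the grip in N (left out, the last holds). Time passes only in rows, so rows that do not move let the fingers close. It gives the time, the measured TCP pose, the force, the opening and the grip force at its end, in the units of the state.
- manip.get_state(): the state, without advancing time (a new reading comes with each control period).
- eyes.get_image(name): name is "scene" or "top" or "wrist"; returns the picture (420x560x3 uint8, red, green, blue); there is no depth.
- eyes.get_calibration(name): a dict with "camera_matrix" (3x3 intrinsics, pixels), "view" (4x4, takes a point from world to camera coordinates). Camera axes: x right, y up, looking along -z (the intrinsics and any distortion apply to the point x, -y, -z); pixel columns grow to the right and rows downward; lengths in m; the calibration is good to about 2 mm. A picture is of the moment at which its call begins: read the wrist's pose just before it. get_calibration takes no time and is no camera call; for the wrist camera it gives the pose at the moment of the call.
- job.sign_off(): hands the job in; it is judged then, once.
The state is a dict: "clock": time; "qpos": joint angles; "qd": joint speeds; "effort": joint torques, N m; "position": TCP position; "ee_rot": TCP orientation; "contact_force": force on the tool from outside, world axes, zero at the start; "moment": the same for the moment, N m; "width": finger opening in m; "gripper_force": force on a finger pad.
Only numpy, scipy, OpenCV 4.12 (cv2) and the standard library are available. Lean on these libraries where they do the work, as an engineer would, in place of code of your own. Each camera call takes 0.05 s, during which the arm holds its last target. There are 200 camera calls.

### The job

The four brass flanged bushings on the grey mat have passed inspection: make up the customer's sample case with them, one to each white cup, in order of size, the smallest in the cup at the hanging-loop end and the largest in the cup at the other end. Set each one down, without dropping it, to stand upright on its flange in about the middle of its cup, and leave the loupe where it stands on the mat.

Things in the scene. Friction and masses are not known exactly. Their poses are not given: they have to be found in the camera images.
- bushing_1: the smallest of four turned brass flanged bushings, standing upright on its flange on the grey bench mat: round hub 16 mm in diameter with a blind bore in its top, round flange 26 mm in diameter and 6 mm thick at the bottom, 44 mm tall overall, about 75 g. Origin: centre of the flange's underside; z up along its axis.
- bushing_2: the second smallest of four turned brass flanged bushings, standing upright on its flange on the grey bench mat: round hub 23 mm in diameter with a blind bore in its top, round flange 34 mm in diameter and 6 mm thick at the bottom, 52 mm tall overall, about 150 g. Origin: centre of the flange's underside; z up along its axis.
- bushing_3: the second largest of four turned brass flanged bushings, standing upright on its flange on the grey bench mat: round hub 30 mm in diameter with a blind bore in its top, round flange 42 mm in diameter and 6 mm thick at the bottom, 60 mm tall overall, about 270 g. Origin: centre of the flange's underside; z up along its axis.
- bushing_4: the largest of four turned brass flanged bushings, standing upright on its flange on the grey bench mat: round hub 37 mm in diameter with a blind bore in its top, round flange 50 mm in diameter and 6 mm thick at the bottom, 68 mm tall overall, about 430 g. Origin: centre of the flange's underside; z up along its axis.
- cup_1: square white lift-out cup of the sample case, fixed, empty, the one next to the hanging loop: 69 mm square outside, 66 mm square inside, 18 mm high; its inner floor lies 2 mm above its origin. Origin: centre of its underside (3 mm above the bench); x along the row, away from the loop.
- cup_2: square white lift-out cup of the sample case, fixed, empty, the one second from the hanging loop: 69 mm square outside, 66 mm square inside, 18 mm high; its inner floor lies 2 mm above its origin. Origin: centre of its underside (3 mm above the bench); x along the row, away from the loop.
- cup_3: square white lift-out cup of the sample case, fixed, empty, the one third from the hanging loop: 69 mm square outside, 66 mm square inside, 18 mm high; its inner floor lies 2 mm above its origin. Origin: centre of its underside (3 mm above the bench); x along the row, away from the loop.
- cup_4: square white lift-out cup of the sample case, fixed, empty, the one farthest from the hanging loop: 69 mm square outside, 66 mm square inside, 18 mm high; its inner floor lies 2 mm above its origin. Origin: centre of its underside (3 mm above the bench); x along the row, away from the loop.
- case: clear plastic sample case, fixed, turned any way: 290 x 78 mm, rim 22 mm high, four white cups in one row at 70 mm pitch. A white hanging loop sticks out 21 mm from one short end. Its clear lid lies folded open, flat on the bench along a long side (82 mm wide, 8 mm high). Origin: centre of underside; x along the row, loop at -x, cups at x = -105, -35, 35, 105 mm; lid at +y; z up.
- loupe: black stand loupe with a glass lens on top, loose, among the bushings on the mat: 44 mm in diameter, 36 mm tall, 60 g. Origin: centre of its underside; z up. The grey mat (235 x 325 mm, 2 mm thick) also carries a folded steel feeler gauge (88 x 16 x 12 mm, lying flat). Things on the mat stand at least 90 mm apart between centres.
There are look-alikes about, which are no part of the job. What is shaped like the bushing_2 but green is not meant. Leave any brown look-alike of the cup_2 alone.

How it is judged:
By the outcome, as a careful person would: the job done as asked, in the order asked, and still so for the second after the job is handed in, with the robot touching nothing.
It also fails if it takes over 120 s, if anything falls off the work surface, if the arm or the gripper's body presses on something with over 40 N, if the wrist force passes 120 N, or if a joint passes its speed limit or range.

## Working session

There is one attempt and no reset: what is moved stays moved. The work goes in short steps, Python scripts to look and compute and a tool call to move; the robot and the scene stay as the last step left them, time stands still between calls to the robot, and variables do not carry over. Pictures are saved under pics/ and viewed, at most 14 in all, crops included, and the job is handed in when it is done.

Besides the shell and the picture viewer there is one more tool, called after "Emit:" as name(argument=value, ...), one argument or row to a line, values as JSON. drive_tool: Moves the arm, as the interface text tells. Its arguments: {"type":"object","properties":{"rows":{"type":"array"},"force":{"type":"number"}},"required":["rows"]}

```bash
mkdir -p pics; python3 - <<'E'
from rig import manip, eyes, job
import cv2, json
for n in("top","scene"):
    im=eyes.get_image(n); cv2.imwrite(f"pics/{n}0.png",im[:,:,::-1])
    c=eyes.get_calibration(n); print(n,c)
s=manip.get_state(); print(s)
E
```

```text
top {'camera_matrix': array([[441.47157637,   0.        , 280.63382201],
       [  0.        , 441.47157637, 206.93396658],
       [  0.        ,   0.        ,   1.        ]]), 'view': array([[-0.0153212 , -0.99980326, -0.01259802, -0.05399691],
       [ 0.98708603, -0.01713323,  0.15927218, -0.53088656],
       [-0.15945669, -0.00999508,  0.98715433, -1.1280355 ],
       [ 0.        ,  0.        ,  0.        ,  1.        ]])}
scene {'camera_matrix': array([[466.34546165,   0.        , 280.95874097],
       [  0.        , 466.34546165, 216.86424611],
       [  0.        ,   0.        ,   1.        ]]), 'view': array([[-0.61115959,  0.79131619,  0.01739677,  0.36763701],
       [-0.62425821, -0.49541482,  0.60404126,  0.26555709],
       [ 0.48660625,  0.35830553,  0.79676314, -1.36538608],
       [ 0.        ,  0.        ,  0.        ,  1.        ]])}
{'clock': 0.1, 'qpos': array([-1.31199025e+00,  2.76525861e-01,  1.50600459e+00, -3.01639019e-05,
        1.36072177e+00, -1.20987577e-01]), 'qd': array([-0.00025738, -0.00035898, -0.00414666, -0.0007658 ,  0.00118363,
       -0.0001989 ]), 'effort': array([ 1.22760437e-03, -4.17701733e+01, -2.46404350e+01, -5.75919421e-05,
        5.80465261e-03,  2.15178130e-05]), 'position': array([ 0.21304215, -0.53358066,  0.24153034]), 'ee_rot': array([-8.26801079e-04,  9.82022781e-01,  1.88760614e-01, -7.18474443e-05]), 'contact_force': array([-0.4664292 , -0.82880261, -0.18976257]), 'moment': array([-0.0066185 ,  0.01213637, -0.00507615]), 'gripper_force': 0.0, 'width': 0.08490936708153521}
```

View pics/top0.png

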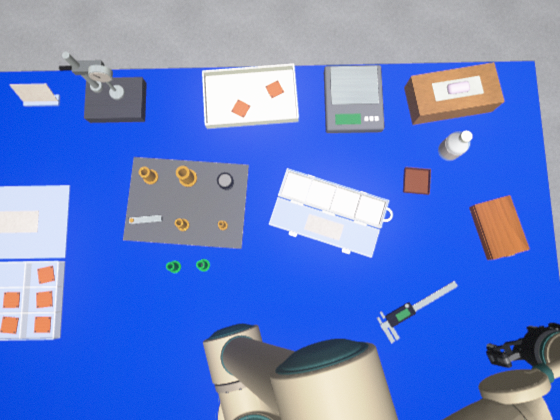

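View pics/scene0.png

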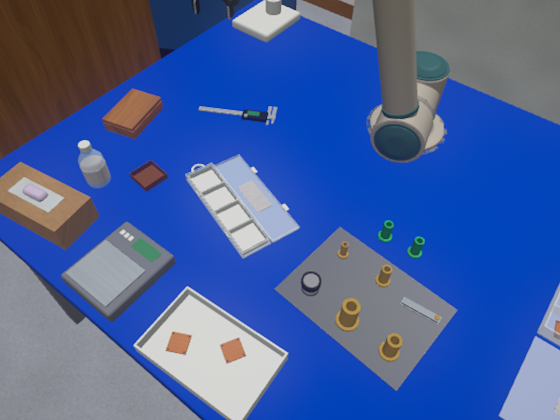

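Top view, candidates: brass bushings at (147,175), (186,176), (181,225), (223,225); green look-alikes at (173,267) and (203,265), not meant; loupe at (225,181); brown cup look-alike at (417,181). The white cups run from about (297,185) to (372,210), with the loop at (390,214), so cup_1 is at about (372,210).

```bash
cat > h.py <<'E'
import cv2, numpy as np
from rig import manip, eyes, job
def ray(c,uv):
    K=c["camera_matrix"];V=c["view"];R=V[:3,:3];o=-R.T@V[:3,3]
    p=np.linalg.inv(K)@[uv[0],uv[1],1.]
    return o,R.T@(p*[1,-1,-1])
def onz(c,uv,z):
    o,d=ray(c,uv); return o+d*(z-o[2])/d[2]
def proj(c,P):
    V=c["view"];q=(V[:3,:3]@P+V[:3,3])*[1,-1,-1];q=c["camera_matrix"]@q;return q[:2]/q[2]
def brass(im):
    h=cv2.cvtColor(im,cv2.COLOR_RGB2HSV); m=cv2.inRange(h,(8,110,50),(32,255,255))
    return cv2.morphologyEx(m,cv2.MORPH_CLOSE,np.ones((3,3)))
def blobs(m,a0):
    n,l,s,c=cv2.connectedComponentsWithStats(m); return [(s[i],c[i]) for i in range(1,n) if s[i][4]>=a0]
E
python3 - <<'E'
from h import *
for n in("top","scene"):
    im=cv2.imread(f"pics/{n}0.png")[:,:,::-1].copy(); c=eyes.get_calibration(n)
    for s,ct in blobs(brass(im),30): print(n,s,ct.round(1),onz(c,ct,.03).round(3))
im=cv2.imread("pics/top0.png")
c=eyes.get_calibration("top")
h=cv2.cvtColor(im,cv2.COLOR_BGR2HSV)
m=cv2.inRange(h,(0,0,200),(179,28,255)); m[:160]=0;m[240:]=0;m[:,:260]=0;m[:,400:]=0
for s,ct in blobs(m,30): print("white",s,ct.round(1),onz(c,ct,.01).round(4))
a=cv2.resize(im[150:280,110:260],None,fx=4,fy=4,interpolation=cv2.INTER_CUBIC)
b=cv2.resize(im[160:264,265:405],None,fx=5,fy=5,interpolation=cv2.INTER_CUBIC)
cv2.imwrite("pics/a.png",a);cv2.imwrite("pics/b.png",b)
E
```

```text
top [ 411   64   93   54 2675] [458.3  91.7] [ 0.848 -0.562  0.03 ]
top [267  82  16  15 162] [274.3  88.8] [ 0.867 -0.05   0.03 ]
top [233 101  16  15 162] [240.4 108.3] [0.812 0.045 0.03 ]
top [139 167  19  17 228] [148.2 175. ] [0.626 0.297 0.03 ]
top [176 166  21  21 315] [185.9 176. ] [0.622 0.193 0.03 ]
top [ 473  196   56   63 2228] [500.2 227.7] [ 0.466 -0.642  0.03 ]
top [175 219  14  12 133] [181.8 224.1] [0.49  0.202 0.03 ]
top [218 221   9   9  68] [222.1 224.8] [0.486 0.094 0.03 ]
top [ 38 267  16  16 195] [ 45.6 274.4] [0.363 0.559 0.03 ]
top [  4 293  15  15 202] [ 10.9 299.6] [0.299 0.645 0.03 ]
top [ 37 292  15  15 201] [ 43.9 299.2] [0.299 0.559 0.03 ]
top [  0 317  18  16 218] [  8.9 324.7] [0.235 0.645 0.03 ]
top [ 35 317  15  15 209] [ 42.  324.1] [0.236 0.559 0.03 ]
scene [    0     0   156   142 14164] [62.2 50.5] [ 0.416 -1.04   0.03 ]
scene [304   0  49  19 445] [334.2   6.5] [-0.375 -0.509  0.03 ]
scene [ 103   90   58   40 1217] [131.2 109.2] [ 0.471 -0.647  0.03 ]
scene [338 242  10  17  79] [343.1 250.4] [0.498 0.099 0.03 ]
scene [376 265  16  22 211] [383.7 276.8] [0.501 0.207 0.03 ]
scene [336 298  24  33 584] [348.3 314.9] [0.626 0.195 0.03 ]
scene [556 323   4  10  36] [557.6 327. ] [0.382 0.549 0.03 ]
scene [166 333  25  21 370] [178.4 343. ] [ 0.885 -0.038  0.03 ]
scene [379 333  23  28 443] [390.4 347.4] [0.633 0.298 0.03 ]
scene [221 339  24  24 356] [232.4 350.2] [0.831 0.055 0.03 ]
white [ 269  169  123   71 5418] [327.4 209.3] [ 0.5265 -0.1894  0.01  ]
```

View pics/a.png

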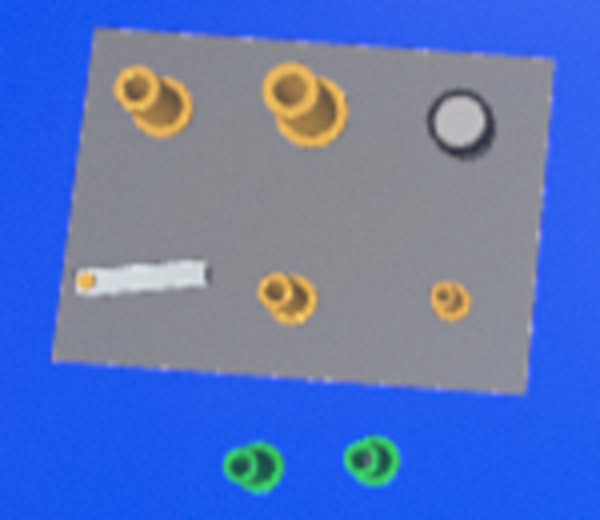

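View pics/b.png

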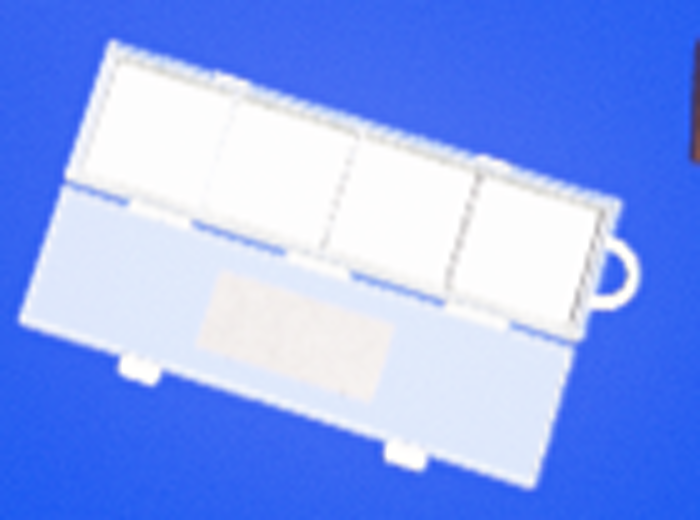

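The crop shows, at crop pixels, bushing_3 (150,100), bushing_4 (305,105), bushing_2 (288,298) and bushing_1 (451,300). The green ones at (255,467) and (372,461) are off the mat. In the case crop, cup_1 is the right-hand cup at (530,240), next to the loop at (615,273).

```bash
python3 - <<'E'
from h import *
c=eyes.get_calibration("top")
C=np.array([onz(c,(265+(x+.5)/5-.5,160+(y+.5)/5-.5),.022)[:2] for x,y in[(110,42),(620,203),(582,342),(66,182)]])
print(C.round(4),C.mean(0)); d=C[0]-C[1]+C[3]-C[2]; print("yaw",np.degrees(np.arctan2(d[1],d[0])),np.linalg.norm(d)/2,np.linalg.norm(C[0]-C[3]))
for n,(x,y) in dict(b1=(453,302),b2=(294,299),b3=(163,107),b4=(313,110)).items(): print(n,onz(c,(110+(x+.5)/4-.5,150+(y+.5)/4-.5),.007).round(4))
w=eyes.get_calibration("wrist");print(w)
E
```

```text
[[ 0.6408 -0.0804]
 [ 0.5465 -0.3537]
 [ 0.4716 -0.3294]
 [ 0.5633 -0.0552]] [ 0.55556169 -0.20470597]
yaw 71.23808291847678 0.28910421038796974 0.08145742569977227
b1 [0.4883 0.0954 0.007 ]
b2 [0.4921 0.2038 0.007 ]
b3 [0.6277 0.2976 0.007 ]
b4 [0.6237 0.1933 0.007 ]
{'camera_matrix': array([[289.29503525,   0.        , 279.48105285],
       [  0.        , 289.29503525, 211.44727377],
       [  0.        ,   0.        ,   1.        ]]), 'view': array([[ 3.71210053e-01, -9.28548916e-01, -8.20426345e-05,
        -5.74484375e-01],
       [ 8.77072131e-01,  3.50659962e-01, -3.28301794e-01,
         4.34110203e-02],
       [ 3.04873044e-01,  1.21796969e-01,  9.44572880e-01,
        -3.80376659e-01],
       [ 0.00000000e+00,  0.00000000e+00,  0.00000000e+00,
         1.00000000e+00]])}
```

Emit:
drive_tool(
  rows=[
    [[0,0,0.108],[3.6,4.1,0.7],8.5],
    [[0,0,0.108],[3.6,4.1,0.7],8.5],
    [[0,0,0.108],[3.6,4.1,0.7],8.5],
    [[0,0,0.108],[3.6,4.1,0.7],8.5],
    [[0,0,0.108],[3.6,4.1,0.7],8.5],
    [[0,0,0.108],[3.6,4.1,0.7],8.5],
    [[0,0,0.108],[3.6,4.1,0.7],8.5],
    [[0,0,0.108],[3.6,4.1,0.7],8.5],
  ],
  force=40,
)

```text
clock: 1.1
position: [0.502, -0.2045, 0.2982]
ee_rot: [-0.0, 0.812, 0.584, -0.0]
contact_force: [-0.0, -0.0, -0.7]
width: 0.085
gripper_force: 0.0
```

```bash
python3 - <<'E'
from h import *
c=eyes.get_calibration("wrist"); im=eyes.get_image("wrist"); cv2.imwrite("pics/w1.png",im[:,:,::-1]); np.save("w1.npy",c["view"])
E
```

```text
(no output)
```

View pics/w1.png

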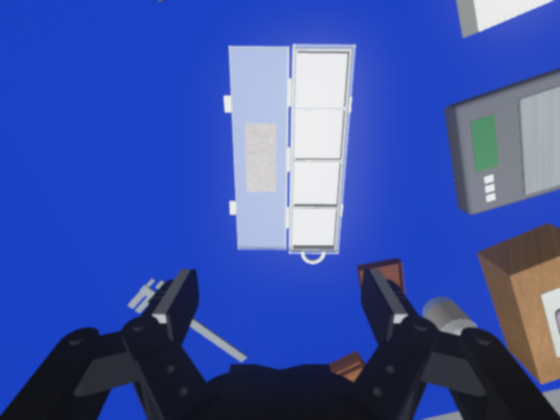

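The wrist view shows the case with cups in a column from (322,75) at the far end down to (315,228), cup_1, just above the loop at (313,258).

```bash
python3 - <<'E'
from h import *
im=cv2.imread("pics/w1.png"); c=eyes.get_calibration("wrist"); c["view"]=np.load("w1.npy")
h=cv2.cvtColor(im,cv2.COLOR_BGR2HSV)
m=cv2.inRange(h,(0,0,205),(179,25,255)); m[:30]=0;m[262:]=0;m[:,:288]=0;m[:,365:]=0
P=[]
for s,ct in blobs(m,100): print(s,ct.round(1),onz(c,ct,.012).round(4))
a=cv2.resize(im[30:270,215:375],None,fx=2.5,fy=2.5,interpolation=cv2.INTER_CUBIC)
b=cv2.cvtColor(cv2.resize(m[30:270,215:375],None,fx=2.5,fy=2.5),cv2.COLOR_GRAY2BGR)
cv2.imwrite("pics/c.png",np.hstack([a,b]))
q=[(292,44),(355,45),(338,253),(290,252)]
C=np.array([onz(c,p,.022)[:2] for p in q]);print(C.round(4),C.mean(0));d=C[0]+C[1]-C[2]-C[3];print(np.degrees(np.arctan2(d[1],d[0])),np.linalg.norm(d)/2)
E
```

```text
[ 288   48   63  200 9551] [315.3 142.5] [ 0.5629 -0.1808  0.012 ]
[[ 0.568  -0.0551]
 [ 0.642  -0.081 ]
 [ 0.5486 -0.3542]
 [ 0.4775 -0.3285]] [ 0.55899643 -0.20471507]
71.40527226019644 0.288324444298772
```

View pics/c.png

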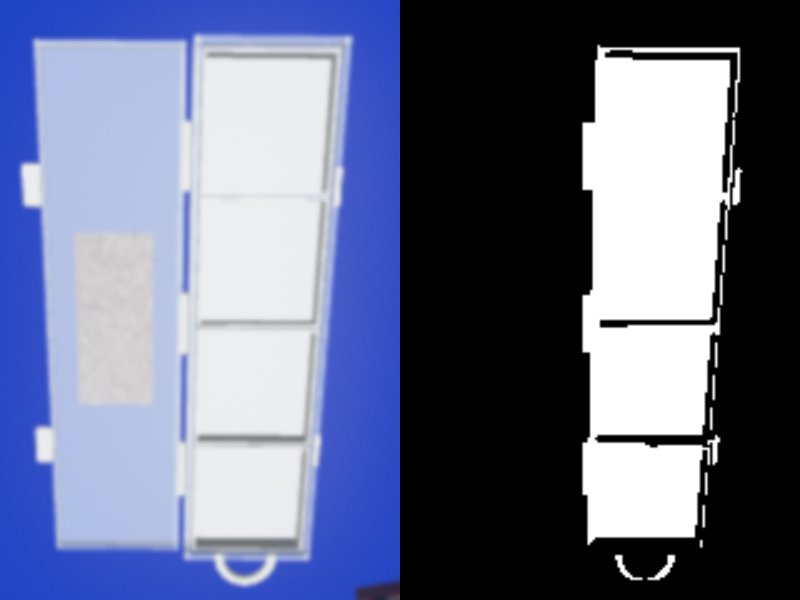

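The crop shows the case rim corners at crop pixels (195,37), (351,38), (308,558) and (186,557), with the loop below cup_1. The case centre agrees with the top view to 3 mm.

Emit:
drive_tool(
  rows=[
    [[0,0,0],[0.4,5.4,0],8.5],
    [[0,0,0],[0.4,5.4,0],8.5],
    [[0,0,0],[0.4,5.4,0],8.5],
    [[0,0,0],[0.4,5.4,0],8.5],
    [[0,0,0],[0.4,5.4,0],8.5],
    [[0,0,0],[0.4,5.4,0],8.5],
    [[0,0,0],[0.4,5.4,0],8.5],
    [[0,0,0],[0,0,0],8.5],
  ],
)

```text
clock: 2.15
position: [0.5287, 0.1752, 0.2976]
ee_rot: [-0.001, 0.811, 0.585, -0.0]
contact_force: [0.3, -0.8, -0.2]
width: 0.0853
gripper_force: 0.0
```

```bash
python3 - <<'E'
from h import *
c=eyes.get_calibration("wrist"); im=eyes.get_image("wrist"); cv2.imwrite("pics/w2.png",im[:,:,::-1]); np.save("w2.npy",c["view"])
for s,ct in blobs(brass(im),60): print(s,ct.round(1),onz(c,ct,.02).round(4))
E
```

```text
[308  37  34  39 840] [324.3  57.1] [0.6287 0.2985 0.02  ]
[323 121  41  36 974] [342.  138.7] [0.625  0.1939 0.02  ]
[239 149  23  25 327] [249.8 160.4] [0.4941 0.206  0.02  ]
[478 177  30  26 526] [492.7 189.6] [0.8157 0.054  0.02  ]
[266 219  14  11  74] [272.6 223.5] [0.4936 0.1051 0.02  ]
[519 222  30  27 501] [533.6 234.9] [ 0.8693 -0.0398  0.02  ]
```

View pics/w2.png

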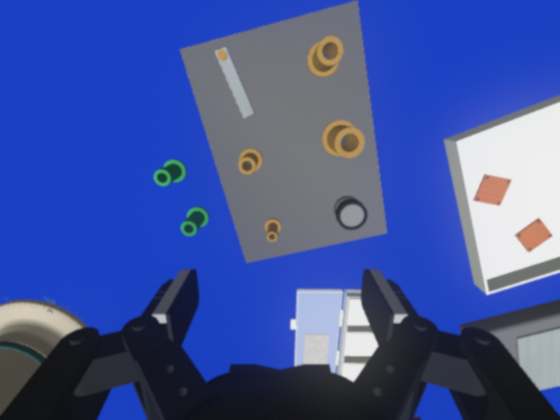

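Wrist view of the mat: bushing_3 at (324,57), bushing_4 at (342,139), bushing_2 at (250,160), bushing_1 at (272,229), loupe at (351,213), greens at (170,173) and (195,221). I'll check the choice in one close montage.

```bash
python3 - <<'E'
from h import *
im=cv2.imread("pics/w2.png"); o=[]
for x,y in[(272,229),(250,160),(325,57),(343,139)]:
    o.append(cv2.resize(im[y-25:y+25,x-25:x+25],None,fx=6,fy=6,interpolation=cv2.INTER_CUBIC))
cv2.imwrite("pics/d.png",np.vstack([np.hstack(o[:2]),np.hstack(o[2:])]))
E
```

```text
(no output)
```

View pics/d.png

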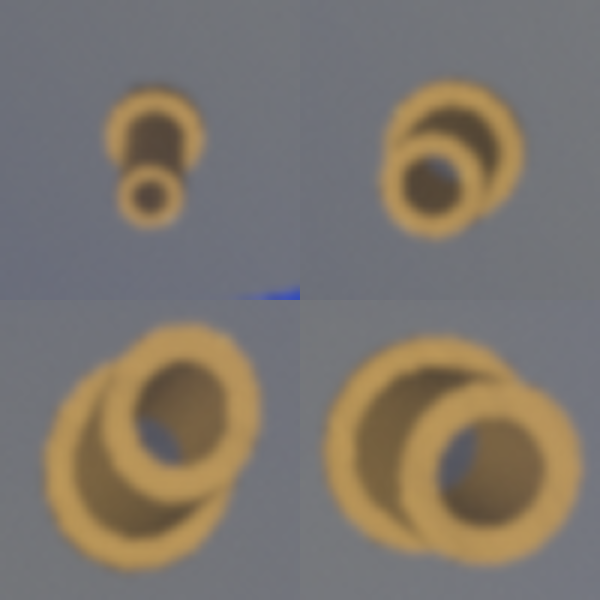

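```bash
python3 - <<'E'
from h import *
c=eyes.get_calibration("wrist"); c["view"]=np.load("w2.npy")
L=[(272,229),(250,160),(325,57),(343,139)]
T=[(151,196),(133,185),(181,112),(191,174)];F=[(155,137),(153,149),(137,167),(132,147)]
for i in range(4):
    f=lambda p:(L[i][0]-25+(p[0]+.5)/6-.5,L[i][1]-25+(p[1]+.5)/6-.5)
    print(i+1,onz(c,f(T[i]),.046+.008*i).round(4),onz(c,f(F[i]),.007).round(4))
E
```

```text
1 [0.49   0.0964 0.046 ] [0.4898 0.0958 0.007 ]
2 [0.4931 0.2052 0.054 ] [0.493  0.2056 0.007 ]
3 [0.6289 0.2987 0.062 ] [0.6281 0.2979 0.007 ]
4 [0.6239 0.194  0.07  ] [0.6242 0.1938 0.007 ]
```

Emit:
drive_tool(
  rows=[
    [[0,0,0],[-1,-2,-4.2],8.5],
    [[0,0,0],[-1,-2,-4.2],8.5],
    [[0,0,0],[-1,-2,-4.2],8.5],
    [[0,0,0],[-0.9,-1.9,-4.2],8.5],
    [[0,0,0],[0,0,-3],8.5],
    [[0,0,0],[0,0,-3],8.5],
    [[0,0,0],[0,0,0],8.5],
  ],
)

```text
clock: 3.08
position: [0.488, 0.0913, 0.0685]
ee_rot: [-0.001, 0.813, 0.582, -0.003]
contact_force: [0.7, -0.4, 0.0]
width: 0.0849
gripper_force: 0.0
```

Emit:
drive_tool(
  rows=[
    [[0,0,0],[0.2,0.4,-1.9],8.5],
    [[0,0,0],[0,0,-1.9],8.5],
    [[0,0,0],[0,0,0],8.5],
  ],
)

```text
clock: 3.45
position: [0.4919, 0.0963, 0.0326]
ee_rot: [-0.0, 0.813, 0.582, -0.001]
contact_force: [0.1, -0.5, 1.5]
width: 0.0853
gripper_force: 0.0
```

Emit:
drive_tool(
  rows=[
    [[0,0,0],[-0.2,0,0],4],
    [[0,0,0],[0,0,0],2.5],
    [[0,0,0],[0,0,0],1],
    [[0,0,0],[0,0,0],1],
    [[0,0,0],[0,0,0],1],
    [[0,0,0],[0,0,0],1],
    [[0,0,0],[0,0,0],1],
  ],
  force=40,
)

```text
clock: 4.32
position: [0.4904, 0.097, 0.0328]
ee_rot: [0.0, 0.813, 0.583, 0.0]
contact_force: [-0.6, -0.4, 5.5]
width: 0.0147
gripper_force: 39.0
```

Emit:
drive_tool(
  rows=[
    [[0,0,0],[0,0,2],1],
    [[0,0,0],[0,0,4],1],
    [[0,0,0],[0,0,4],1],
    [[0,0,0],[0.2,-3,0],1],
    [[0,0,0],[0.4,-4,0],1],
    [[0,0,0],[0.4,-5,0],1],
    [[0,0,0],[0.4,-5,0],1],
    [[0,0,0],[0.4,-5,0],1],
  ],
)

```text
clock: 5.32
position: [0.508, -0.1245, 0.132]
ee_rot: [-0.0, 0.813, 0.583, -0.0]
contact_force: [0.5, -0.1, -0.5]
width: 0.0147
gripper_force: 39.1
```

Emit:
drive_tool(
  rows=[
    [[0,0,0],[0.4,-5,0],1],
    [[0,0,0],[0.4,-5,0],1],
    [[0,0,0],[0.4,-5,0],1],
    [[0,0,0],[0.4,-3.1,0],1],
    [[0,0,0],[0,0,0],1],
    [[0,0,0],[0,0,0],1],
  ],
)

```text
clock: 6.08
position: [0.5236, -0.3032, 0.1316]
ee_rot: [-0.001, 0.813, 0.582, -0.0]
contact_force: [-0.5, 0.5, -1.4]
width: 0.0149
gripper_force: 39.1
```

```bash
python3 - <<'E'
from h import *
s=manip.get_state();print(s["position"].round(4),s["width"],s["gripper_force"],s["contact_force"].round(1))
c=eyes.get_calibration("wrist"); im=eyes.get_image("wrist"); cv2.imwrite("pics/w3.png",im[:,:,::-1])
u=np.array([.319,.948])
for k,o in enumerate((-.105,-.035,.035,.105)):
  ce=np.array([.5583,-.2047])+o*u; print(k+1,ce.round(4),((ce-s["position"][:2])*100).round(1),proj(c,np.r_[ce,.005]).round(0))
E
```

```text
[ 0.5236 -0.3032  0.1316] 0.014853296154738124 39.10217642784119 [-0.5  0.5 -1.4]
1 [ 0.5248 -0.3042] [ 0.1 -0.1] [282. 207.]
2 [ 0.5471 -0.2379] [2.4 6.5] [282. 129.]
3 [ 0.5695 -0.1715] [ 4.6 13.2] [282.  36.]
4 [ 0.5918 -0.1052] [ 6.8 19.8] [282. -78.]
```

View pics/w3.png

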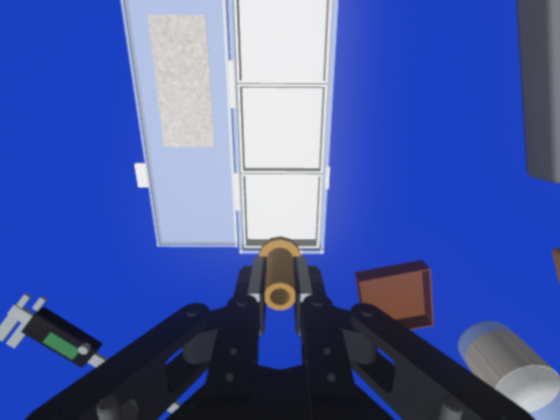

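Wrist view: the held bushing_1 is at (280,270), upright. The cup_1 floor is centred at about (283,207), matching the predicted (282,207). I'll lower it.

Emit:
drive_tool(
  rows=[
    [[0,0,0],[0.1,-0.1,-4],1],
    [[0,0,0],[0,0,-3],1],
    [[0,0,0],[0,0,-1.6],1],
    [[0,0,0],[0,0,-0.6],1],
    [[0,0,0],[0,0,0],1],
    [[0,0,0],[0,0,0],1],
  ],
)

```text
clock: 6.88
position: [0.5259, -0.3055, 0.0415]
ee_rot: [0.001, 0.813, 0.583, 0.0]
contact_force: [0.3, 0.5, 0.1]
width: 0.0144
gripper_force: 39.1
```

Emit:
drive_tool(
  rows=[
    [[0,0,0],[-0.1,0.1,-0.3],1],
    [[0,0,0],[0,0,-0.2],1],
    [[0,0,0],[0,0,0],1],
  ],
)

```text
clock: 7.25
position: [0.5241, -0.3041, 0.0354]
ee_rot: [0.0, 0.813, 0.583, 0.0]
contact_force: [0.8, 0.6, 0.2]
width: 0.0148
gripper_force: 39.2
```

Emit:
drive_tool(
  rows=[
    [[0,0,0],[0,0,-0.1],1],
    [[0,0,0],[0,0,0],1],
  ],
)

```text
clock: 7.5
position: [0.5242, -0.3041, 0.0353]
ee_rot: [0.0, 0.813, 0.583, 0.0]
contact_force: [-1.2, 1.4, 4.6]
width: 0.0145
gripper_force: 39.8
```

Emit:
drive_tool(
  rows=[
    [[0,0,0],[0,0,0],1.8],
    [[0,0,0],[0,0,0],2.4],
    [[0,0,0],[0,0,0],3.2],
    [[0,0,0],[0,0,1],3.6],
    [[0,0,0],[0,0,4],3.6],
    [[0,0,0],[0,0,5],5],
    [[0,0,0],[0,0,0],8.5],
  ],
)

```text
clock: 8.38
position: [0.5269, -0.306, 0.1396]
ee_rot: [0.005, 0.813, 0.583, 0.002]
contact_force: [-0.0, -0.5, -0.7]
width: 0.0668
gripper_force: 0.0
```

Emit:
drive_tool(
  rows=[
    [[0,0,0],[-0.4,6,0],8.5],
    [[0,0,0],[-0.4,6,0],8.5],
    [[0,0,0],[-0.4,6,0],8.5],
    [[0,0,0],[-0.4,6,0],8.5],
    [[0,0,0],[-0.4,6,0],8.5],
    [[0,0,0],[-0.4,6,0],8.5],
    [[0,0,0],[-0.4,6,0],8.5],
    [[0,0,0],[-0.3,6,0],8.5],
  ],
)

```text
clock: 9.38
position: [0.4924, 0.1778, 0.1341]
ee_rot: [0.0, 0.813, 0.583, -0.0]
contact_force: [0.9, -0.5, -0.8]
width: 0.085
gripper_force: 0.0
```

Emit:
drive_tool(
  rows=[
    [[0,0,0],[0,2.9,0],8.5],
    [[0,0,0],[0,0,0],8.5],
    [[0,0,0],[0,0,0],8.5],
  ],
)

```text
clock: 9.75
position: [0.4927, 0.2042, 0.134]
ee_rot: [0.0, 0.813, 0.583, -0.001]
contact_force: [0.5, -0.6, -0.3]
width: 0.0851
gripper_force: 0.0
```

Emit:
drive_tool(
  rows=[
    [[0,0,0],[0,0.1,-4],8.5],
    [[0,0,0],[0,0,-4],8.5],
    [[0,0,0],[0,0,-1.8],8.5],
    [[0,0,0],[0,0,0],5],
    [[0,0,0],[0,0,0],3],
    [[0,0,0],[0,0,0],1.7],
    [[0,0,0],[0,0,0],1.7],
    [[0,0,0],[0,0,0],1.7],
  ],
)

```text
clock: 10.75
position: [0.494, 0.206, 0.0375]
ee_rot: [0.001, 0.813, 0.583, 0.001]
contact_force: [-1.3, -1.3, 6.2]
width: 0.0215
gripper_force: 39.3
```

Emit:
drive_tool(
  rows=[
    [[0,0,0],[0,0,0],1.7],
    [[0,0,0],[0,0,0],1.7],
    [[0,0,0],[0,0,0],1.7],
  ],
)

```text
clock: 11.12
position: [0.4939, 0.206, 0.0375]
ee_rot: [0.001, 0.813, 0.583, 0.001]
contact_force: [0.3, -1.1, 6.4]
width: 0.022
gripper_force: 39.3
```

Emit:
drive_tool(
  rows=[
    [[0,0,0],[0,0,2],1.7],
    [[0,0,0],[0,0,4],1.7],
    [[0,0,0],[0,0,3.5],1.7],
    [[0,0,0],[0.3,-3,0],1.7],
    [[0,0,0],[0.5,-4,0],1.7],
    [[0,0,0],[0.6,-5,0],1.7],
    [[0,0,0],[0.6,-5,0],1.7],
    [[0,0,0],[0.6,-5,0],1.7],
  ],
)

```text
clock: 12.12
position: [0.519, -0.0153, 0.1313]
ee_rot: [-0.0, 0.813, 0.583, 0.0]
contact_force: [0.3, 0.0, -0.3]
width: 0.0221
gripper_force: 39.4
```

Emit:
drive_tool(
  rows=[
    [[0,0,0],[0.6,-5,0],1.7],
    [[0,0,0],[0.6,-5,0],1.7],
    [[0,0,0],[0.6,-5,0],1.7],
    [[0,0,0],[0.5,-4.4,0],1.7],
    [[0,0,0],[0.4,-3,0],1.7],
    [[0,0,0],[0,0,0],1.7],
    [[0,0,0],[0,0,0],1.7],
  ],
)

```text
clock: 13.0
position: [0.5456, -0.2372, 0.1309]
ee_rot: [-0.001, 0.813, 0.583, -0.0]
contact_force: [-0.4, 0.7, -1.4]
width: 0.0218
gripper_force: 39.4
```

Target (0.547,-0.238), with contact expected at TCP z of about 0.040.

Emit:
drive_tool(
  rows=[
    [[0,0,0],[0.1,0,-4],1.7],
    [[0,0,0],[0,0,-3],1.7],
    [[0,0,0],[0,0,-1.4],1.7],
    [[0,0,0],[0,0,-0.4],1.7],
    [[0,0,0],[0,0,0],1.7],
    [[0,0,0],[0,0,0],1.7],
  ],
)

```text
clock: 13.75
position: [0.548, -0.2384, 0.0445]
ee_rot: [0.001, 0.813, 0.583, 0.001]
contact_force: [-1.1, -0.5, -1.0]
width: 0.022
gripper_force: 39.4
```

```bash
python3 - <<'E'
from h import *
s=manip.get_state();print(s["position"].round(4),s["contact_force"].round(1))
im=eyes.get_image("wrist"); cv2.imwrite("pics/w4.png",im[:,:,::-1])
E
```

```text
[ 0.548  -0.2384  0.0445] [-1.1 -0.5 -1. ]
```

View pics/w4.png

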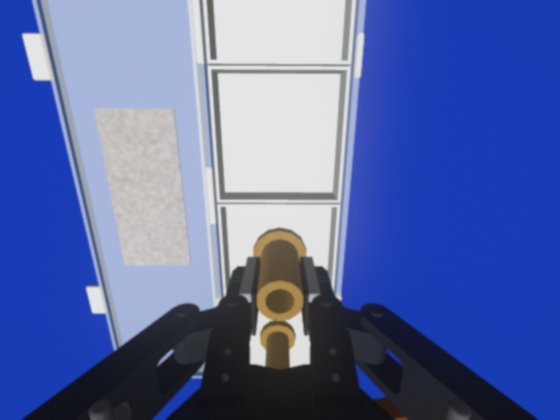

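Wrist view: bushing_2 is centred over cup_2 at (280,250), and bushing_1 is standing behind it at (278,340). I'll lower until contact.

Emit:
drive_tool(
  rows=[
    [[0,0,0],[-0.1,0,-0.3],1.7],
    [[0,0,0],[0,0,-0.1],1.7],
    [[0,0,0],[0,0,0],1.7],
  ],
)

```text
clock: 14.18
position: [0.5461, -0.2382, 0.04]
ee_rot: [0.0, 0.813, 0.583, -0.0]
contact_force: [-1.9, -0.0, 5.4]
width: 0.0218
gripper_force: 39.9
```

Emit:
drive_tool(
  rows=[
    [[0,0,0],[0,0,0],2.5],
    [[0,0,0],[0,0,0],3.2],
    [[0,0,0],[0,0,0],4],
    [[0,0,0],[0,0,1],4.2],
    [[0,0,0],[0,0,4],4.2],
    [[0,0,0],[0,0,5],6],
    [[0,0,0],[0,0,0],8.5],
  ],
)

```text
clock: 15.05
position: [0.5491, -0.2397, 0.1445]
ee_rot: [0.005, 0.813, 0.583, 0.002]
contact_force: [0.9, 0.5, -1.0]
width: 0.0758
gripper_force: 0.0
```

Emit:
drive_tool(
  rows=[
    [[0,0,0],[0.9,5.8,0],8.5],
    [[0,0,0],[0.9,5.8,0],8.5],
    [[0,0,0],[0.9,5.8,0],8.5],
    [[0,0,0],[0.9,5.8,0],8.5],
    [[0,0,0],[0.9,5.8,0],8.5],
    [[0,0,0],[0.9,5.8,0],8.5],
    [[0,0,0],[0.9,5.8,0],8.5],
    [[0,0,0],[0.9,5.8,0],8.5],
  ],
)

```text
clock: 16.05
position: [0.6177, 0.2277, 0.1386]
ee_rot: [-0.0, 0.813, 0.583, -0.001]
contact_force: [1.0, -0.7, -0.4]
width: 0.085
gripper_force: 0.0
```

Emit:
drive_tool(
  rows=[
    [[0,0,0],[0.5,3.6,0],8.5],
    [[0,0,0],[0.5,3.6,0],8.5],
    [[0,0,0],[0,0,0],8.5],
    [[0,0,0],[0,0,0],8.5],
  ],
)

```text
clock: 16.55
position: [0.6275, 0.2972, 0.1385]
ee_rot: [0.0, 0.813, 0.583, -0.001]
contact_force: [0.4, -1.1, 0.6]
width: 0.0849
gripper_force: 0.0
```

Emit:
drive_tool(
  rows=[
    [[0,0,0],[0.1,0.1,-4],8.5],
    [[0,0,0],[0,0,-4],8.5],
    [[0,0,0],[0,0,-1.6],8.5],
    [[0,0,0],[0,0,0],5],
    [[0,0,0],[0,0,0],3.5],
    [[0,0,0],[0,0,0],2.4],
    [[0,0,0],[0,0,0],2.4],
    [[0,0,0],[0,0,0],2.4],
  ],
  force=50,
)

```text
clock: 17.55
position: [0.6302, 0.2993, 0.0453]
ee_rot: [0.001, 0.813, 0.583, 0.002]
contact_force: [-1.1, -0.5, 5.7]
width: 0.0287
gripper_force: 49.5
```

Emit:
drive_tool(
  rows=[
    [[0,0,0],[0,0,0],2.4],
    [[0,0,0],[0,0,0],2.4],
  ],
)

```text
clock: 17.8
position: [0.6302, 0.2993, 0.0453]
ee_rot: [0.001, 0.813, 0.583, 0.002]
contact_force: [-1.2, -1.0, 6.3]
width: 0.0283
gripper_force: 49.5
```

Emit:
drive_tool(
  rows=[
    [[0,0,0],[0,0,2],2.4],
    [[0,0,0],[0,0,4],2.4],
    [[0,0,0],[0,0,3.5],2.4],
    [[0,0,0],[-0.4,-3,0],2.4],
    [[0,0,0],[-0.5,-4,0],2.4],
    [[0,0,0],[-0.6,-5,0],2.4],
    [[0,0,0],[-0.7,-5,0],2.4],
    [[0,0,0],[-0.7,-5,0],2.4],
  ],
)

```text
clock: 18.8
position: [0.5994, 0.0775, 0.138]
ee_rot: [-0.0, 0.813, 0.583, -0.0]
contact_force: [0.6, -1.1, -2.6]
width: 0.0288
gripper_force: 49.8
```

Emit:
drive_tool(
  rows=[
    [[0,0,0],[-0.7,-5,0],2.4],
    [[0,0,0],[-0.7,-5,0],2.4],
    [[0,0,0],[-0.7,-5,0],2.4],
    [[0,0,0],[-0.6,-5,0],2.4],
    [[0,0,0],[-0.5,-5,0],2.4],
    [[0,0,0],[0,0,0],2.4],
    [[0,0,0],[0,0,0],2.4],
  ],
)

```text
clock: 19.68
position: [0.5677, -0.1707, 0.1379]
ee_rot: [-0.001, 0.813, 0.582, -0.0]
contact_force: [0.3, -0.5, -3.1]
width: 0.0286
gripper_force: 49.8
```

Emit:
drive_tool(
  rows=[
    [[0,0,0],[0.1,0,-4],2.4],
    [[0,0,0],[0,0,-3],2.4],
    [[0,0,0],[0,0,-1.2],2.4],
    [[0,0,0],[0,0,-0.4],2.4],
    [[0,0,0],[0,0,0],2.4],
    [[0,0,0],[0,0,0],2.4],
  ],
)

```text
clock: 20.42
position: [0.5701, -0.1713, 0.0535]
ee_rot: [0.001, 0.813, 0.583, 0.001]
contact_force: [0.2, -0.1, -2.5]
width: 0.0284
gripper_force: 49.9
```

Emit:
drive_tool(
  rows=[
    [[0,0,0],[0,0,-0.2],2.4],
    [[0,0,0],[0,0,0],2.4],
    [[0,0,0],[0,0,0],2.4],
  ],
)

```text
clock: 20.8
position: [0.5692, -0.1711, 0.0504]
ee_rot: [0.0, 0.813, 0.583, 0.0]
contact_force: [1.2, -0.1, -2.6]
width: 0.0282
gripper_force: 49.9
```

Emit:
drive_tool(
  rows=[
    [[0,0,0],[0,0,-0.2],2.4],
    [[0,0,0],[0,0,0],2.4],
    [[0,0,0],[0,0,0],2.4],
  ],
)

```text
clock: 21.18
position: [0.5691, -0.1711, 0.0482]
ee_rot: [-0.0, 0.813, 0.583, -0.0]
contact_force: [0.5, 0.7, -2.5]
width: 0.0286
gripper_force: 49.9
```

Emit:
drive_tool(
  rows=[
    [[0,0,0],[0,0,-0.1],2.4],
    [[0,0,0],[0,0,0],2.4],
  ],
)

```text
clock: 21.42
position: [0.5693, -0.1711, 0.0479]
ee_rot: [0.0, 0.813, 0.583, 0.0]
contact_force: [-1.4, 0.3, 3.3]
width: 0.0283
gripper_force: 50.4
```

Emit:
drive_tool(
  rows=[
    [[0,0,0],[0,0,0],3.2],
    [[0,0,0],[0,0,0],4],
    [[0,0,0],[0,0,0],4.8],
    [[0,0,0],[0,0,1],5],
    [[0,0,0],[0,0,4],5],
    [[0,0,0],[0,0,5],6.5],
    [[0,0,0],[0,0,0],8.5],
  ],
)

```text
clock: 22.3
position: [0.5722, -0.1723, 0.1525]
ee_rot: [0.005, 0.813, 0.583, 0.003]
contact_force: [0.8, 0.1, -0.2]
width: 0.0809
gripper_force: 0.0
```

Emit:
drive_tool(
  rows=[
    [[0,0,0],[0.8,5.6,0],8.5],
    [[0,0,0],[0.8,5.6,0],8.5],
    [[0,0,0],[0.8,5.6,0],8.5],
    [[0,0,0],[0.8,5.6,0],8.5],
    [[0,0,0],[0.8,5.6,0],8.5],
    [[0,0,0],[0.8,5.6,0],8.5],
    [[0,0,0],[0.6,2.9,0],8.5],
    [[0,0,0],[0,0,0],8.5],
  ],
)

```text
clock: 23.3
position: [0.6227, 0.1961, 0.1464]
ee_rot: [-0.0, 0.812, 0.584, -0.0]
contact_force: [-0.4, -0.9, 0.3]
width: 0.0849
gripper_force: 0.0
```

Emit:
drive_tool(
  rows=[
    [[0,0,0],[0.1,-0.1,-4],8.5],
    [[0,0,0],[0,0,-4],8.5],
    [[0,0,0],[0,0,-1.6],8.5],
    [[0,0,0],[0,0,0],6],
    [[0,0,0],[0,0,0],4.5],
    [[0,0,0],[0,0,0],3],
    [[0,0,0],[0,0,0],3],
    [[0,0,0],[0,0,0],3],
  ],
  force=60,
)

```text
clock: 24.3
position: [0.6252, 0.1932, 0.0534]
ee_rot: [0.001, 0.813, 0.583, 0.002]
contact_force: [-0.8, -0.9, 6.7]
width: 0.035
gripper_force: 60.7
```

Emit:
drive_tool(
  rows=[
    [[0,0,0],[0,0,0],3],
    [[0,0,0],[0,0,0],3],
  ],
)

```text
clock: 24.55
position: [0.6252, 0.1932, 0.0534]
ee_rot: [0.001, 0.813, 0.583, 0.002]
contact_force: [-1.3, 0.1, 5.7]
width: 0.0353
gripper_force: 60.7
```

Emit:
drive_tool(
  rows=[
    [[0,0,0],[0,0,2],3],
    [[0,0,0],[0,0,4],3],
    [[0,0,0],[0,0,3.5],3],
    [[0,0,0],[-0.4,-3,0],3],
    [[0,0,0],[-0.5,-4,0],3],
    [[0,0,0],[-0.5,-5,0],3],
    [[0,0,0],[-0.5,-5,0],3],
    [[0,0,0],[-0.5,-5,0],3],
  ],
)

```text
clock: 25.55
position: [0.5994, -0.0284, 0.1459]
ee_rot: [-0.0, 0.813, 0.583, -0.0]
contact_force: [0.8, -0.2, -3.5]
width: 0.0356
gripper_force: 60.7
```

Emit:
drive_tool(
  rows=[
    [[0,0,0],[-0.5,-5,0],3],
    [[0,0,0],[-0.4,-2.9,0],3],
    [[0,0,0],[0,0,0],3],
    [[0,0,0],[0,0,0],3],
  ],
)

```text
clock: 26.05
position: [0.5908, -0.1054, 0.1459]
ee_rot: [-0.001, 0.813, 0.582, -0.0]
contact_force: [-0.9, -0.2, -4.1]
width: 0.0354
gripper_force: 60.7
```

Contact is expected at about 0.056.

Emit:
drive_tool(
  rows=[
    [[0,0,0],[0.1,0,-4],3],
    [[0,0,0],[0,0,-3],3],
    [[0,0,0],[0,0,-1.2],3],
    [[0,0,0],[0,0,-0.4],3],
    [[0,0,0],[0,0,0],3],
    [[0,0,0],[0,0,0],3],
    [[0,0,0],[0,0,-0.1],3],
    [[0,0,0],[0,0,0],3],
  ],
)

```text
clock: 27.05
position: [0.5923, -0.1062, 0.0597]
ee_rot: [0.0, 0.813, 0.583, 0.0]
contact_force: [0.3, -0.3, -4.2]
width: 0.035
gripper_force: 60.8
```

Emit:
drive_tool(
  rows=[
    [[0,0,0],[0,0,-0.2],3],
    [[0,0,0],[0,0,0],3],
    [[0,0,0],[0,0,0],3],
  ],
)

```text
clock: 27.42
position: [0.5921, -0.1061, 0.0573]
ee_rot: [-0.0, 0.813, 0.583, -0.0]
contact_force: [0.4, -0.9, -3.9]
width: 0.0352
gripper_force: 60.8
```

Emit:
drive_tool(
  rows=[
    [[0,0,0],[0,0,-0.15],3],
    [[0,0,0],[0,0,0],3],
    [[0,0,0],[0,0,0],3],
  ],
)

```text
clock: 27.8
position: [0.5923, -0.1061, 0.056]
ee_rot: [0.0, 0.813, 0.583, 0.0]
contact_force: [0.2, -0.3, -2.9]
width: 0.0354
gripper_force: 60.9
```

Emit:
drive_tool(
  rows=[
    [[0,0,0],[0,0,-0.1],3],
    [[0,0,0],[0,0,0],3],
  ],
)

```text
clock: 28.05
position: [0.5923, -0.1061, 0.0559]
ee_rot: [0.0, 0.813, 0.583, 0.0]
contact_force: [-1.7, 0.6, 5.1]
width: 0.035
gripper_force: 61.7
```

Contact. I'll release, lift, then back away clear of the case.

Emit:
drive_tool(
  rows=[
    [[0,0,0],[0,0,0],3.9],
    [[0,0,0],[0,0,0],4.7],
    [[0,0,0],[0,0,0],5.4],
    [[0,0,0],[0,0,1],5.6],
    [[0,0,0],[0,0,4],5.6],
    [[0,0,0],[0,0,6],7],
    [[0,0,0],[0,0,6],8.5],
    [[0,0,0],[0,0,3],8.5],
  ],
)

```text
clock: 29.05
position: [0.5935, -0.1064, 0.2598]
ee_rot: [0.003, 0.813, 0.583, 0.002]
contact_force: [0.2, -0.3, -1.0]
width: 0.0849
gripper_force: 0.0
```

Emit:
drive_tool(
  rows=[
    [[0,0,0],[-1.5,-3.3,0],8.5],
    [[0,0,0],[-1.5,-3.3,0],8.5],
    [[0,0,0],[-1.5,-3.3,0],8.5],
    [[0,0,0],[0,0,0],8.5],
    [[0,0,0],[0,0,0],8.5],
  ],
)

```text
clock: 29.68
position: [0.5473, -0.2047, 0.2553]
ee_rot: [0.0, 0.813, 0.582, 0.001]
contact_force: [0.3, 0.5, -0.6]
width: 0.0851
gripper_force: 0.0
```

```bash
python3 - <<'E'
from h import *
w=eyes.get_image("wrist")[:,:,::-1]; t=eyes.get_image("top")[:,:,::-1]
print(manip.get_state()["position"])
a=cv2.resize(w[20:280,215:375],None,fx=2.3,fy=2.3,interpolation=cv2.INTER_CUBIC)
b=cv2.resize(t[150:280,110:400],(430,193),interpolation=cv2.INTER_CUBIC)
o=np.zeros((598,800,3),np.uint8);o[:a.shape[0],:a.shape[1]]=a[:598];o[:193,370:]=b
s=eyes.get_image("scene")[150:300,170:400,::-1];o[193:473,370:]=cv2.resize(s,(430,280),interpolation=cv2.INTER_CUBIC)
cv2.imwrite("pics/end.png",o)
E
```

```text
[ 0.54752147 -0.20419191  0.25506858]
```

View pics/end.png

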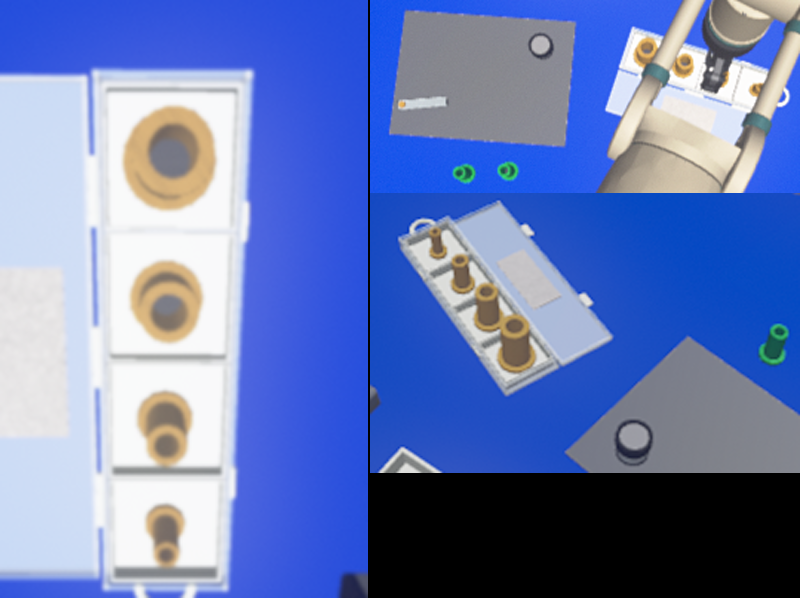

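The final views show all four bushings upright and central in their cups, at crop pixels (165,525), (165,415), (167,300) and (170,160), smallest at the loop. The loupe has not been moved. Handing in.

```bash
python3 -c "
from rig import job
print(job.sign_off())"
```

```text
the job is handed in; nothing more can be done
None
```

I set all four bushings upright near the middle of their cups, smallest at the hanging loop to largest at the far end, left the loupe where it stood, and handed the job in at about 30 s of the 120 s allowed; the sign-off returned no verdict.

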